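Find the rocking corner of the jig plate and press its shim flat

TASK

One corner of the H-shaped jig plate rocks. Press down on the plate's corners one at a time with your closed fingertips until you find the one that gives, then press that corner's brass shim tab (the one that sticks out to the right from under it) down flat and leave it there. Leave the other three tabs raised, do not lift or shift the plate, and do not disturb anything else on the bench.

Things in the scene. Friction and masses are not known exactly. Their poses are not given: they have to be found in the camera images.
- plate: H-shaped aluminium jig plate, 142 x 146 x 10 mm, 2 kg, loose on four pads of a fixed grey bed, an arm casting 21 mm high on its middle. Origin: centre of its underside, 26 mm above the bench; x away from the robot (turned 0 to 0.35 rad left), y left, z up. One corner is on a springy pad: it sinks 4 mm under about 6 N and springs back; the others are solid. All look alike
- corner_left_near (a point): the place to press on the plate's left corner nearer the robot: a bright disc, 18 mm across, in the middle of a 32 mm wide corner pad, on the plate's top face (36 mm above the bench), right over the pad it stands on
- corner_left_far (a point): the place to press on the plate's left corner farther from the robot: a bright disc, 18 mm across, in the middle of a 32 mm wide corner pad, on the plate's top face (36 mm above the bench), right over the pad it stands on
- corner_right_far (a point): the place to press on the plate's right corner farther from the robot: a bright disc, 18 mm across, in the middle of a 32 mm wide corner pad, on the plate's top face (36 mm above the bench), right over the pad it stands on
- corner_right_near (a point): the place to press on the plate's right corner nearer the robot: a bright disc, 18 mm across, in the middle of a 32 mm wide corner pad, on the plate's top face (36 mm above the bench), right over the pad it stands on
- shim_a (a joint): angle of brass shim tab a, in rad: 0 to 0.05 as found (raised, free end up), 0.60 when pressed flat. Only the rocking corner leaves its tab room to go flat; at a solid corner it jams at 0.30. Which tab stands at which corner changes with every start. Stiff hinge: it takes about 5 to 11 N straight down near the free end, and the tab stays where it is left
- tab_a (a point): point on top of brass tab a (26 mm wide, 42 mm long), 13 mm from its free end (49 mm high when raised). A corner's tab sticks out from under it to the plate's -y side, hinged 25 mm from the corner's press point (hinge along plate x), free end up. Raised, this point is 42 mm above the bench and 47 mm to the -y side of the corner's press point; flat, 26 mm above and 54 mm to that side
- shim_b (a joint): angle of brass shim tab b, in rad: 0 to 0.05 as found (raised, free end up), 0.60 when pressed flat. Only the rocking corner leaves its tab room to go flat; at a solid corner it jams at 0.30. Which tab stands at which corner changes with every start. Stiff hinge: it takes about 5 to 11 N straight down near the free end, and the tab stays where it is left
- tab_b (a point): point on top of brass tab b (26 mm wide, 42 mm long), 13 mm from its free end (49 mm high when raised). A corner's tab sticks out from under it to the plate's -y side, hinged 25 mm from the corner's press point (hinge along plate x), free end up. Raised, this point is 42 mm above the bench and 47 mm to the -y side of the corner's press point; flat, 26 mm above and 54 mm to that side
- shim_c (a joint): angle of brass shim tab c, in rad: 0 to 0.05 as found (raised, free end up), 0.60 when pressed flat. Only the rocking corner leaves its tab room to go flat; at a solid corner it jams at 0.30. Which tab stands at which corner changes with every start. Stiff hinge: it takes about 5 to 11 N straight down near the free end, and the tab stays where it is left
- tab_c (a point): point on top of brass tab c (26 mm wide, 42 mm long), 13 mm from its free end (49 mm high when raised). A corner's tab sticks out from under it to the plate's -y side, hinged 25 mm from the corner's press point (hinge along plate x), free end up. Raised, this point is 42 mm above the bench and 47 mm to the -y side of the corner's press point; flat, 26 mm above and 54 mm to that side
- shim_d (a joint): angle of brass shim tab d, in rad: 0 to 0.05 as found (raised, free end up), 0.60 when pressed flat. Only the rocking corner leaves its tab room to go flat; at a solid corner it jams at 0.30. Which tab stands at which corner changes with every start. Stiff hinge: it takes about 5 to 11 N straight down near the free end, and the tab stays where it is left
- tab_d (a point): point on top of brass tab d (26 mm wide, 42 mm long), 13 mm from its free end (49 mm high when raised). A corner's tab sticks out from under it to the plate's -y side, hinged 25 mm from the corner's press point (hinge along plate x), free end up. Raised, this point is 42 mm above the bench and 47 mm to the -y side of the corner's press point; flat, 26 mm above and 54 mm to that side
- marker_pen: bystander: black paint marker with red cap, 134 mm long; origin at the centre of its underside
- tape_roll: bystander: masking tape roll, 86 mm across; origin at the centre of its underside
- sanding_block: bystander: green sanding block, 100 x 55 x 28 mm; origin at the centre of its underside
- oil_can: bystander: orange oil can, 156 mm high; origin at the centre of its underside
- casting_elbow_6: bystander: loose aluminium elbow casting, 50 mm high; origin at the centre of its underside
- casting_cap_8: bystander: loose aluminium cap casting, 21 mm high; origin at the centre of its underside
- hammer: bystander: ball hammer, 242 mm long; origin at the centre of its underside
- bench_vise: fixed bench vise standing to the left of the jig, jaws 106 mm wide and 155 mm high, a handle at its far end reaching about 160 mm: pass over it. To the right and nearer the robot stands a fixed blue crate of castings, 212 mm high, its far wall 44 cm ahead of the robot

How it is judged:
By the outcome, as a careful person would: the job done as asked, in the order asked, and still so for the second after the job is handed in, with the robot touching nothing.
It also fails if it takes over 58 s, if anything falls off the work surface, if the arm or the gripper's body presses on something with over 40 N, if the wrist force passes 120 N, or if a joint passes its speed limit or range.

ROBOT

A 7-joint arm with a two-finger parallel gripper is mounted at the origin on the work surface; the furniture and walls round the work are solid. World frame = base frame: x ahead of the robot, y to its left, z up, the work surface at z = 0. Lengths are in m, angles in rad, forces in N, time in s.
With the tool pointing down it reaches from about 0.35 to 0.9 m from the base axis. Payload 8.1 kg.
Tool frame: the origin (TCP) lies on the centre line of the jaws, within the pads' length; the fingertips stand arm.tips_ahead ahead of it and the grasp point (between the pads) lies 8 mm behind it (arm.tips_ahead is the distance from the TCP to the fingertips, in m); z points along the fingers, y is the direction in which the jaws open and shut (so a half turn about z gives the same grasp; the last joint's range is limited). The gripper opens to 92 mm and grips with 3 to 60 N. Pads are 19 mm wide; open, the fingers measure 130 mm over their backs; the gripper's body (75 mm by 190 mm) begins 47 mm behind the grasp point.
Start: joints at [-1.434, 0.434, 0.025, 1.573, -0.012, 1.134, -0.075], TCP at [0.148, 0.607, 0.203] pointing down, gripper open.
Joint ranges: [-2.62, 2.62], [-0.44, 2.09], [-1.27, 1.32], [0.08, 2.57], [-1.32, 4.46], [0.12, 2], [-2.74, 2.74]. Speed limits (rad/s): [2.22, 2.22, 3.01, 3.01, 3.14, 3.14, 3.14].

INTERFACE

Orientations are given as a rotation vector (axis times angle).
In Python, from cell import arm gives the robot as it stands. The module is installed in compiled form; this text tells all that it offers.
- The arm moves only by the tool jog_arm, never from a script. Its argument "moves" is a list of rows, each an object with "twist": the turn, a rotation vector about the tool's x, y, z in units of 10 degrees (1.0 is 10 degrees), a list of three; "xyz": the shift along the tool's x, y, z in units of 60 mm (1.0 is 60 mm), a list of three; "grip": the closure, from -1 (fully open) to 1 (shut). A call has 1 to 5 rows; each row is the pose to reach, as a shift and turn from the pose commanded when the call began, along the tool's axes at that moment; what a row does not reach only later rows make up. A row lasts 1/8 s, in which the tool goes at most 62.5 mm and 10.7 degrees, less where a joint would pass 70% of its speed; a pose out of reach is approached as far as the arm can. A call with a gripper value outside its range is refused whole. The fingers move at their own pace and stop on an object; "force" is the grip in N (left out, the last holds). Time passes only in rows, so rows that repeat a pose let the fingers close. It gives the time, the measured TCP pose, the force and the opening at its end, in the units of the state.
- arm.observe(): the state, without advancing time (a new reading comes with each control period).
- arm.get_image(name): name is "side" or "top" or "wrist"; returns the picture (384x512x3 uint8, blue, green, red); there is no depth.
- arm.camera_params(name): a dict with "mtx" (3x3 intrinsics, pixels), "T" (4x4, takes a point from camera to world coordinates); the wrist camera has in their place "T_tool_cam" (4x4, takes a point from camera to tool coordinates, whose origin is the TCP and whose axes are the flange's). Camera axes: x right, y down, z forward; pixel columns grow to the right and rows downward; lengths in m; the calibration is good to about 2 mm. A picture is of the moment at which its call begins: read the wrist's pose just before it. camera_params takes no time and is no camera call.
- arm.sign_off(): hands the job in, once; it reports no verdict.
The state is a dict: "clock": time; "joints": joint angles; "dq": joint speeds; "joint_efforts": joint torques, N m; "position": TCP position; "ee_rot": TCP orientation; "force": force on the tool from outside, world axes, zero at the start; "ft_torque": the same for the moment, N m; "width": opening from 0.0 (shut) to 1.0 (fully open).
Only numpy, scipy, OpenCV 4.12 (cv2) and the standard library are available. Lean on these libraries where they do the work, as an engineer would, in place of code of your own. Each camera call takes 0.05 s, during which the arm holds its last target. There are 200 camera calls.

## Working session

There is one attempt and no reset: what is moved stays moved. The work goes in short steps, Python scripts to look and compute and a tool call to move; the robot and the scene stay as the last step left them, time stands still between calls to the robot, and variables do not carry over. Pictures are saved under pics/ and viewed, about 8 in all and at most 12, crops included, and the job is handed in when it is done.

Besides the shell and the picture viewer there is one more tool, called after "Request:" as name(argument=value, ...), one argument or row to a line, values as JSON. jog_arm: Moves the arm, as the interface text tells. Its arguments: {"type":"object","properties":{"moves":{"type":"array","items":{"type":"object","properties":{"twist":{"type":"array","items":{"type":"number"}},"xyz":{"type":"array","items":{"type":"number"}},"grip":{"type":"number"}}}},"force":{"type":"number"}},"required":["moves"]}

```bash
mkdir -p pics; python3 - <<'E'
from cell import arm
import cv2,numpy as np
s=arm.observe(); print({k:np.round(v,3).tolist() for k,v in s.items()}, arm.tips_ahead)
for n in("top","side"):
    cv2.imwrite(f"pics/{n}1.png",arm.get_image(n)); p=arm.camera_params(n); print(n,np.round(p["mtx"],1).tolist(),np.round(p["T"],3).tolist())
print(np.round(arm.camera_params("wrist")["T_tool_cam"],3).tolist())
E
```

```text
{'clock': 0.0, 'joints': [-1.434, 0.435, 0.025, 1.574, -0.012, 1.134, -0.075], 'dq': [-0.001, 0.001, -0.0, -0.002, 0.001, -0.0, -0.001], 'joint_efforts': [0.001, -66.785, 0.985, -31.446, -0.06, 0.043, 0.0], 'position': [0.148, 0.607, 0.202], 'ee_rot': [-0.376, -3.119, 0.002], 'force': [-0.715, 0.148, -0.179], 'ft_torque': [-0.002, 0.003, -0.013], 'width': 1.003} 0.011
top [[366.4, 0.0, 252.1], [0.0, 366.4, 194.6], [0.0, 0.0, 1.0]] [[-0.03, -0.989, 0.143, 0.318], [-1.0, 0.03, -0.002, -0.092], [-0.002, -0.143, -0.99, 1.252], [0.0, 0.0, 0.0, 1.0]]
side [[367.0, 0.0, 253.6], [0.0, 367.0, 186.4], [0.0, 0.0, 1.0]] [[0.999, 0.029, -0.02, 0.511], [0.034, -0.658, 0.752, -0.848], [0.009, -0.752, -0.659, 0.717], [0.0, 0.0, 0.0, 1.0]]
[[0.001, -0.962, -0.272, 0.072], [1.0, 0.001, -0.0, 0.0], [0.0, -0.272, 0.962, -0.182], [0.0, 0.0, 0.0, 1.0]]
```

View pics/top1.png

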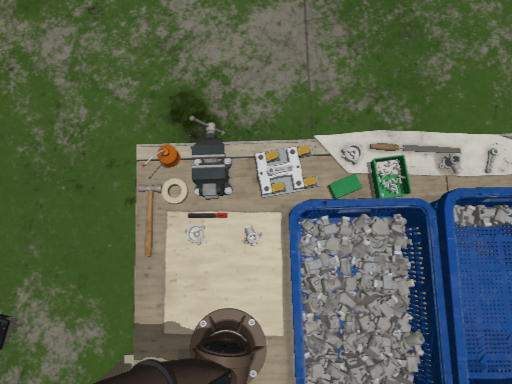

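View pics/side1.png

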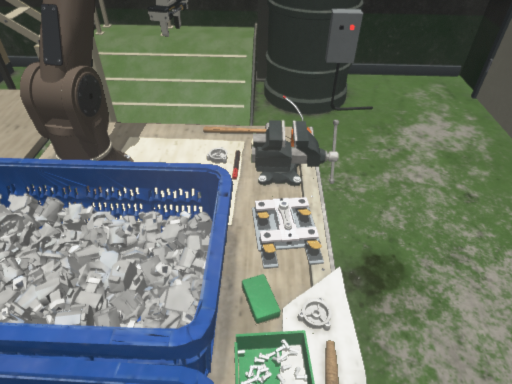

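The top view shows the plate at about (280,170), with brass tabs near (271,156), (304,151), (276,187) and (309,181). The vise is left of it at (210,165). The side view shows the same jig at (287,225). I'll measure the tabs and zoom in.

```bash
cat > h.py <<'E'
from cell import arm
import cv2,numpy as np
from scipy.spatial.transform import Rotation as R
def cam(n):
    p=arm.camera_params(n)
    if n!="wrist": return p["mtx"],p["T"]
    s=arm.observe(); T=np.eye(4); T[:3,:3]=R.from_rotvec(s["ee_rot"]).as_matrix(); T[:3,3]=s["position"]
    return p["mtx"],T@p["T_tool_cam"]
def cast(K,T,uv,z):
    d=T[:3,:3]@np.linalg.inv(K)@[uv[0],uv[1],1]; return T[:3,3]+d*(z-T[2,3])/d[2]
def proj(K,T,p):
    c=T[:3,:3].T@(np.asarray(p)-T[:3,3]); c=K@c; return c[:2]/c[2]
def brass(im):
    h=cv2.cvtColor(im,cv2.COLOR_BGR2HSV); return cv2.inRange(h,(12,110,80),(28,255,255))
def blobs(m,amin):
    n,_,st,c=cv2.connectedComponentsWithStats(m); return [(c[i],st[i,4]) for i in range(1,n) if st[i,4]>=amin]
E
python3 - <<'E'
from h import *
box={"top":(245,135,330,205),"side":(240,185,335,275)}
for n,(a,b,c,d) in box.items():
    im=cv2.imread(f"pics/{n}1.png"); K,T=cam(n); m=brass(im); k=np.zeros_like(m); k[b:d,a:c]=m[b:d,a:c]
    for u,ar in blobs(k,12): print(n,u.round(1),ar,cast(K,T,u,.042).round(3))
t=[cv2.resize(cv2.imread(f"pics/{n}1.png")[b:d,a:c],(400,400*(d-b)//(c-a)),interpolation=cv2.INTER_CUBIC) for n,(a,b,c,d) in box.items()]
H=max(x.shape[0] for x in t); cv2.imwrite("pics/c1.png",np.hstack([cv2.copyMakeBorder(x,0,H-x.shape[0],0,0,0) for x in t]))
E
```

```text
top [303.2 149.9] 89 [ 0.641 -0.272  0.042]
top [271.3 155.3] 91 [ 0.626 -0.163  0.042]
top [309.2 180.9] 92 [ 0.534 -0.287  0.042]
top [277.2 186.7] 90 [ 0.517 -0.179  0.042]
side [304.5 211.7] 47 [ 0.625 -0.172  0.042]
side [263.  214.6] 49 [ 0.518 -0.187  0.042]
side [314.1 244. ] 70 [ 0.641 -0.279  0.042]
side [268.9 247.7] 76 [ 0.534 -0.294  0.042]
```

View pics/c1.png

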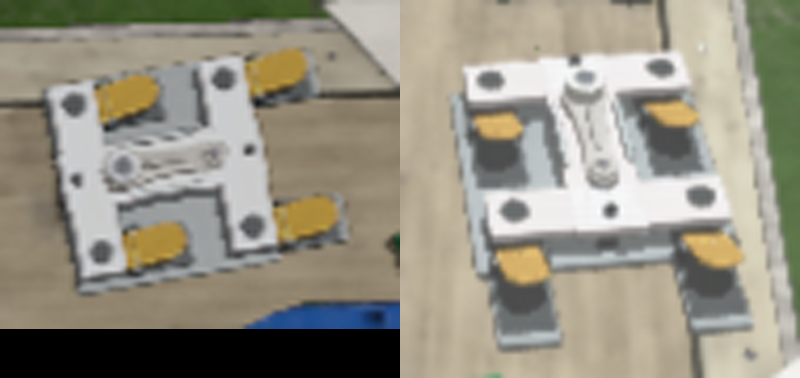

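The crop shows four dark-looking discs at the top-view pixels (260.5,157), (292.4,151.6), (266.5,188.5) and (298.5,183), with each tab just to the right of its disc. The plate's yaw is about 0.146 rad. I'll compare the corners with the tab geometry and work out the approach.

```bash
python3 - <<'E'
from h import *
K,T=cam("top")
for n,u in dict(lf=(260.5,156.9),rf=(292.4,151.6),ln=(266.5,188.5),rn=(298.5,183)).items(): print(n,cast(K,T,u,.036).round(3))
for n,t in dict(lf=(.626,-.167),rf=(.641,-.2755),ln=(.5175,-.183),rn=(.534,-.2905)).items(): print(n,"from tab",(np.array(t)+.047*np.array([-np.sin(.146),np.cos(.146)])).round(3))
print("vise",cast(K,T,(231,165),.13).round(3),cast(K,T,(229,190),.03).round(3),"crate",cast(K,T,(290,205),.212).round(3))
s=arm.observe(); Rm=R.from_rotvec(s["ee_rot"]).as_matrix()
print("to hover",(Rm.T@(np.array([.57,-.20,.24])-s["position"])/.06).round(2), (Rm.T@(np.array([0,0,.1]))/.06).round(2))
E
```

```text
lf [ 0.623 -0.127  0.036]
rf [ 0.638 -0.236  0.036]
ln [ 0.513 -0.143  0.036]
rn [ 0.529 -0.252  0.036]
lf from tab [ 0.619 -0.121]
rf from tab [ 0.634 -0.229]
ln from tab [ 0.511 -0.137]
rn from tab [ 0.527 -0.244]
vise [ 0.576 -0.031  0.13 ] [ 0.513 -0.017  0.03 ] crate [ 0.435 -0.201  0.212]
to hover [-10.02 -11.39  -0.61] [-0.   -0.   -1.67]
```

Request:
jog_arm(
  moves=[
    {"twist": [0, 0, 1], "xyz": [0, 0, -1], "grip": 1},
    {"twist": [0, 0, 2], "xyz": [-0.8, -0.8, -1.6], "grip": 1},
    {"twist": [0, 0, 3], "xyz": [-1.5, -1.6, -1.6], "grip": 1},
    {"twist": [0, 0, 4], "xyz": [-2.2, -2.4, -1.6], "grip": 1},
    {"twist": [0, 0, 5], "xyz": [-2.9, -3.2, -1.6], "grip": 1},
  ],
  force=20,
)

```text
clock: 0.72
position: [0.2649, 0.3921, 0.2989]
ee_rot: [-1.667, -2.663, -0.0]
force: [1.1, 0.3, 0.6]
width: 0.504
```

```bash
python3 - <<'E'
from h import *
s=arm.observe(); Rm=R.from_rotvec(s["ee_rot"]).as_matrix()
print(s["position"].round(3) if hasattr(s["position"],"round") else s["position"],s["width"],Rm.round(3).tolist(),"j",np.round(s["joints"],2))
print("to hover",(Rm.T@(np.array([.57,-.20,.26])-s["position"])/.06).round(2),"rot deg",np.degrees(.146-np.arctan2(Rm[1,1],Rm[0,1])))
E
```

```text
[0.265 0.392 0.299] 0.5037383345398633 [[-0.437, 0.899, -0.0], [0.899, 0.437, 0.0], [0.0, 0.0, -1.0]] j [-1.32  0.1   0.26  1.79 -0.03  1.25 -0.6 ]
to hover [-11.1    0.26   0.65] rot deg -17.556456281221053
```

Request:
jog_arm(
  moves=[
    {"twist": [0, 0, 1], "xyz": [-1, 0, 0], "grip": 1},
    {"twist": [0, 0, 1.75], "xyz": [-2, 0, 0], "grip": 1},
    {"twist": [0, 0, 1.75], "xyz": [-3, 0.1, 0], "grip": 1},
    {"twist": [0, 0, 1.75], "xyz": [-4, 0.1, 0], "grip": 1},
    {"twist": [0, 0, 1.75], "xyz": [-5, 0.2, 0], "grip": 1},
  ],
)

```text
clock: 1.35
position: [0.4079, 0.1285, 0.299]
ee_rot: [-2.045, -2.385, -0.001]
force: [1.0, -0.0, -0.6]
width: 0.011
```

```bash
cat >> h.py <<'E'
def to(p,yaw=.146):
    s=arm.observe(); Rm=R.from_rotvec(s["ee_rot"]).as_matrix()
    print(np.round(s["position"],3),"w",round(s["width"],2),"F",np.round(s["force"],1),"j",np.round(s["joints"],2))
    print("move",(Rm.T@(np.array(p)-s["position"])/.06).round(3),"twist z",round(-np.degrees(yaw-np.arctan2(Rm[1,1],Rm[0,1]))/10,2),"tilt",np.round(Rm[:2,2],3))
E
python3 -c "
from h import *
to([.57,-.2,.26])"
```

```text
[0.408 0.128 0.299] w 0.01 F [ 1.  -0.  -0.6] j [-1.   -0.    0.58  1.9  -0.    1.25 -0.26]
move [-5.823  1.835  0.645] twist z 0.04 tilt [-0.     0.001]
```

Request:
jog_arm(
  moves=[
    {"twist": [0, 0, 0], "xyz": [-1, 0.3, 0], "grip": 1},
    {"twist": [0, 0, 0], "xyz": [-2, 0.6, 0], "grip": 1},
    {"twist": [0, 0, 0], "xyz": [-3, 0.9, 0.2], "grip": 1},
    {"twist": [0, 0, 0], "xyz": [-4, 1.3, 0.4], "grip": 1},
    {"twist": [0, 0, 0], "xyz": [-5, 1.7, 0.6], "grip": 1},
  ],
)

```text
clock: 1.98
position: [0.551, -0.1451, 0.2638]
ee_rot: [-2.044, -2.386, -0.001]
force: [0.7, 2.2, 0.4]
width: 0.005
```

```bash
python3 - <<'E'
from h import *
to([.57,-.2,.26])
K,T=cam("wrist"); im=arm.get_image("wrist"); cv2.imwrite("pics/w1.png",im)
for u,a in blobs(brass(im),100): print(u.round(0),a,cast(K,T,u,.042).round(3))
for n,p in dict(lf=(.623,-.127),rf=(.638,-.236),ln=(.513,-.143),rn=(.529,-.252)).items(): print(n,proj(K,T,p+(.036,)).round(0))
np.savez("w1.npz",K=K,T=T)
E
```

```text
[ 0.551 -0.145  0.264] w 0.01 F [0.7 2.2 0.4] j [-0.44  0.37  0.84  1.67 -0.29  1.24  0.62]
move [-0.954  0.172  0.063] twist z 0.05 tilt [0. 0.]
[230. 183.] 551 [ 0.52  -0.178  0.042]
[307. 184.] 542 [ 0.627 -0.162  0.042]
[248. 275.] 109 [ 0.567 -0.318  0.042]
[264. 275.] 108 [ 0.591 -0.314  0.042]
lf [308. 158.]
rf [303. 231.]
ln [228. 157.]
rn [230. 231.]
```

View pics/w1.png

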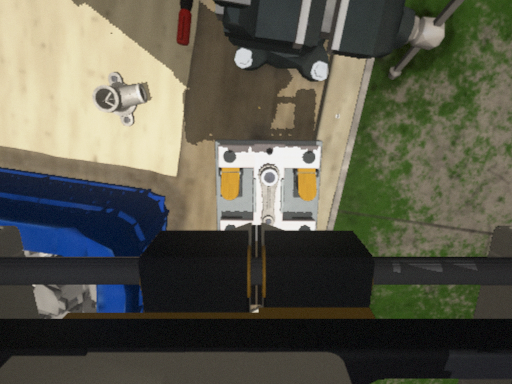

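The wrist view shows the left corner discs at (230,157) and (306,157), within about 2 px of the projected points. The crate corner is at about (165,195). I'll go over left-near, turned 20° away from the crate.

```bash
python3 -c "
from h import *
to([.514,-.142,.11],-.2)
d=np.load('w1.npz');print(cast(d['K'],d['T'],(167,195),.212),cast(d['K'],d['T'],(230,157),.036),cast(d['K'],d['T'],(306,157),.036))"
```

```text
[ 0.552 -0.154  0.262] w 0.01 F [ 0.8 -3.9  1.6] j [-0.43  0.37  0.85  1.66 -0.29  1.24  0.63]
move [ 0.304 -0.59   2.531] twist z 1.98 tilt [-0.001 -0.006]
[ 0.47929717 -0.15181475  0.212     ] [ 0.51536704 -0.14279065  0.036     ] [ 0.61956831 -0.12654481  0.036     ]
```

```bash
python3 -c "
from h import *
d=np.load('w1.npz')
for z in (.212,.1,0): print(z,proj(d['K'],d['T'],(.435,-.201,z)).round(0),cast(d['K'],d['T'],(167,195),z).round(3))
K,T=cam('side'); print([cast(K,T,(233,172),z).round(3) for z in (.212,.1,0)])
to([.514,-.142,.11],-.2)"
```

```text
0.212 [111. 242.] [ 0.479 -0.152  0.212]
0.1 [154. 202.] [ 0.45 -0.19  0.1 ]
0 [175. 182.] [ 0.424 -0.223  0.   ]
[array([ 0.449, -0.226,  0.212]), array([ 0.435, -0.088,  0.1  ]), array([0.423, 0.035, 0.   ])]
[ 0.552 -0.154  0.262] w 0.01 F [ 0.8 -3.9  1.6] j [-0.43  0.37  0.85  1.66 -0.29  1.24  0.63]
move [ 0.304 -0.59   2.531] twist z 1.98 tilt [-0.001 -0.006]
```

Request:
jog_arm(
  moves=[
    {"twist": [0, 0, 1], "xyz": [0.3, -0.6, 0.5], "grip": 1},
    {"twist": [0, 0, 2], "xyz": [0.3, -0.6, 1.2], "grip": 1},
    {"twist": [0, 0, 2], "xyz": [0.3, -0.6, 2], "grip": 1},
    {"twist": [0, 0, 2], "xyz": [0.3, -0.6, 2.5], "grip": 1},
    {"twist": [0, 0, 2], "xyz": [0.3, -0.6, 2.5], "grip": 1},
  ],
)

```text
clock: 2.65
position: [0.51, -0.131, 0.1127]
ee_rot: [-2.426, -1.991, 0.005]
force: [-0.0, 0.4, -0.0]
width: 0.007
```

```bash
python3 -c "
from h import *
to([.514,-.142,.053],-.2)"
```

```text
[ 0.51  -0.131  0.113] w 0.01 F [-0.   0.4 -0. ] j [-0.45  0.47  0.84  1.97 -0.45  0.9   0.42]
move [-0.166  0.106  0.995] twist z 0.02 tilt [-0.005  0.   ]
```

Request:
jog_arm(
  moves=[
    {"twist": [0, 0, 0], "xyz": [-0.17, 0.1, 0.4], "grip": 1},
    {"twist": [0, 0, 0], "xyz": [-0.17, 0.1, 0.8], "grip": 1},
    {"twist": [0, 0, 0], "xyz": [-0.17, 0.1, 1], "grip": 1},
    {"twist": [0, 0, 0], "xyz": [-0.17, 0.1, 1], "grip": 1},
  ],
)

```text
clock: 3.15
position: [0.5158, -0.1426, 0.0548]
ee_rot: [-2.428, -1.993, -0.0]
force: [0.4, -0.6, 0.6]
width: 0.004
```

```bash
python3 -c "
from h import *
to([.514,-.142,.045],-.2)"
```

```text
[ 0.516 -0.143  0.055] w 0.0 F [ 0.4 -0.6  0.6] j [-0.36  0.56  0.75  2.   -0.54  0.79  0.52]
move [ 0.004 -0.032  0.163] twist z 0.02 tilt [-0.  0.]
```

Press in small steps, reading the force after each call. Contact is expected at a TCP height of about 0.047.

Request:
jog_arm(
  moves=[
    {"xyz": [0, 0, 0.06], "twist": [0, 0, 0], "grip": 1},
    {"xyz": [0, 0, 0.11], "twist": [0, 0, 0], "grip": 1},
    {"xyz": [0, 0, 0.13], "twist": [0, 0, 0], "grip": 1},
    {"xyz": [0, 0, 0.15], "twist": [0, 0, 0], "grip": 1},
  ],
)

```text
clock: 3.65
position: [0.5158, -0.1426, 0.0455]
ee_rot: [2.428, 1.993, 0.0]
force: [0.6, -0.4, 0.4]
width: 0.007
```

Request:
jog_arm(
  moves=[
    {"xyz": [0, 0, 0.02], "twist": [0, 0, 0], "grip": 1},
    {"xyz": [0, 0, 0.02], "twist": [0, 0, 0], "grip": 1},
  ],
)

```text
clock: 3.9
position: [0.5156, -0.1427, 0.0441]
ee_rot: [-2.428, -1.993, 0.0]
force: [0.7, -0.2, 0.0]
width: 0.007
```

Request:
jog_arm(
  moves=[
    {"xyz": [0, 0, 0.02], "twist": [0, 0, 0], "grip": 1},
    {"xyz": [0, 0, 0.02], "twist": [0, 0, 0], "grip": 1},
  ],
)

```text
clock: 4.15
position: [0.5156, -0.1427, 0.043]
ee_rot: [-2.428, -1.993, 0.0]
force: [0.6, -0.4, -0.8]
width: 0.001
```

Request:
jog_arm(
  moves=[
    {"xyz": [0, 0, 0.02], "twist": [0, 0, 0], "grip": 1},
    {"xyz": [0, 0, 0.02], "twist": [0, 0, 0], "grip": 1},
  ],
)

```text
clock: 4.4
position: [0.5156, -0.1426, 0.0417]
ee_rot: [-2.428, -1.993, 0.0]
force: [-0.5, -0.3, -0.3]
width: 0.007
```

Request:
jog_arm(
  moves=[
    {"xyz": [0, 0, 0.02], "twist": [0, 0, 0], "grip": 1},
    {"xyz": [0, 0, 0.02], "twist": [0, 0, 0], "grip": 1},
  ],
)

```text
clock: 4.65
position: [0.5156, -0.1427, 0.0405]
ee_rot: [-2.428, -1.993, 0.0]
force: [-0.9, -0.4, -0.1]
width: 0.006
```

```bash
python3 - <<'E'
from h import *
to([.514,-.142,.045],-.2); print(arm.tips_ahead)
K,T=cam("wrist"); im=arm.get_image("wrist"); im2=arm.get_image("side")[170:290,220:360]
cv2.imwrite("pics/w2.png",np.hstack([cv2.resize(im,(400,300)),cv2.resize(im2,(350,300),interpolation=cv2.INTER_CUBIC)]))
E
```

```text
[ 0.516 -0.143  0.041] w 0.01 F [-0.9 -0.4 -0.1] j [-0.34  0.58  0.73  2.01 -0.56  0.76  0.53]
move [ 0.006 -0.029 -0.074] twist z 0.02 tilt [-0.  0.]
0.011
```

View pics/w2.png

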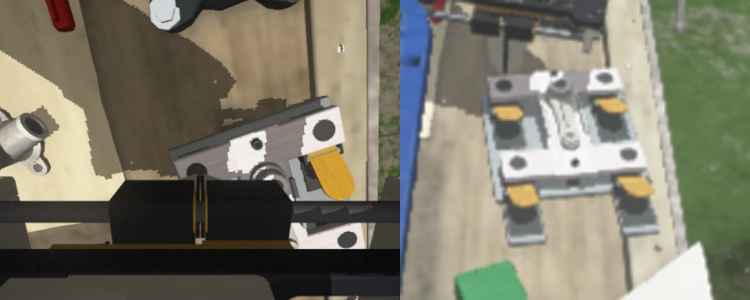

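The wrist view puts the fingertips over the near-left disc at about (197,172). The side crop shows the finger ending at (503,72), just above and behind the disc, which should be at about (503,85). I'll compare that with projections.

```bash
python3 - <<'E'
from h import *
K,T=cam("side")
p=lambda q:((proj(K,T,q)-[220,170])*2.5+[400,0]).round(0)
for q in [(.5156,-.1427,z) for z in (.0295,.036,.045,.06)]+[(.514,-.142,.036),(.622,-.127,.036),(.638,-.236,.036),(.529,-.252,.036)]: print(q,p(q))
im=arm.get_image("side")[150:250,220:320]; cv2.imwrite("pics/s3.png",cv2.resize(im,(600,600),interpolation=cv2.INTER_CUBIC))
E
```

```text
(0.5156, -0.1427, 0.0295) [505.  90.]
(0.5156, -0.1427, 0.036) [506.  86.]
(0.5156, -0.1427, 0.045) [506.  80.]
(0.5156, -0.1427, 0.06) [506.  69.]
(0.514, -0.142, 0.036) [504.  85.]
(0.622, -0.127, 0.036) [605.  79.]
(0.638, -0.236, 0.036) [628. 155.]
(0.529, -0.252, 0.036) [517. 164.]
```

View pics/s3.png

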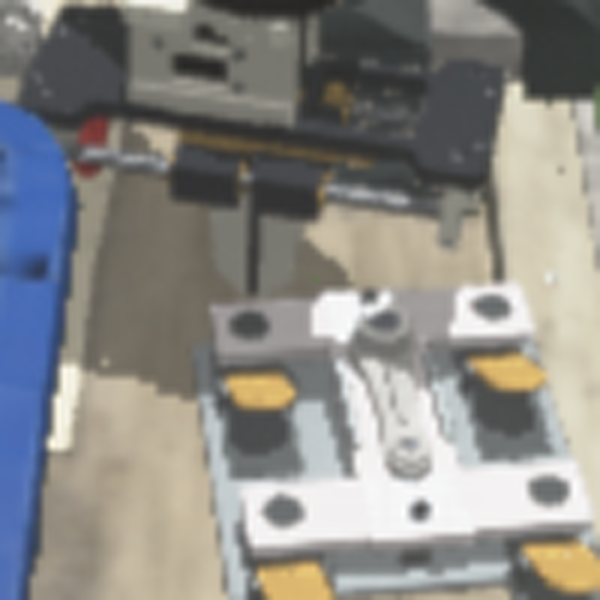

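The side view shows the finger gap line at column 252 ending at row 295, while the disc at (249,323) is uncovered. So the tips either hover about 2 cm high or are behind the plate. A closer wrist view should settle it.

```bash
python3 - <<'E'
from h import *
K,T=cam("wrist"); print(K.round(1).tolist()); im=arm.get_image("wrist"); cv2.imwrite("pics/w3.png",cv2.resize(im[130:330,130:390],(780,600),interpolation=cv2.INTER_CUBIC))
s=arm.observe(); f=lambda q:((proj(K,T,q)-130)*3).round(0)
for q in [s["position"]-[0,0,.011],(.5156,-.1427,.036),(.622,-.127,.036)]: print(f(q))
E
```

```text
[[297.2, 0.0, 256.0], [0.0, 297.2, 192.2], [0.0, 0.0, 1.0]]
[373. 264.]
[372. 275.]
[847. 116.]
```

View pics/w3.png

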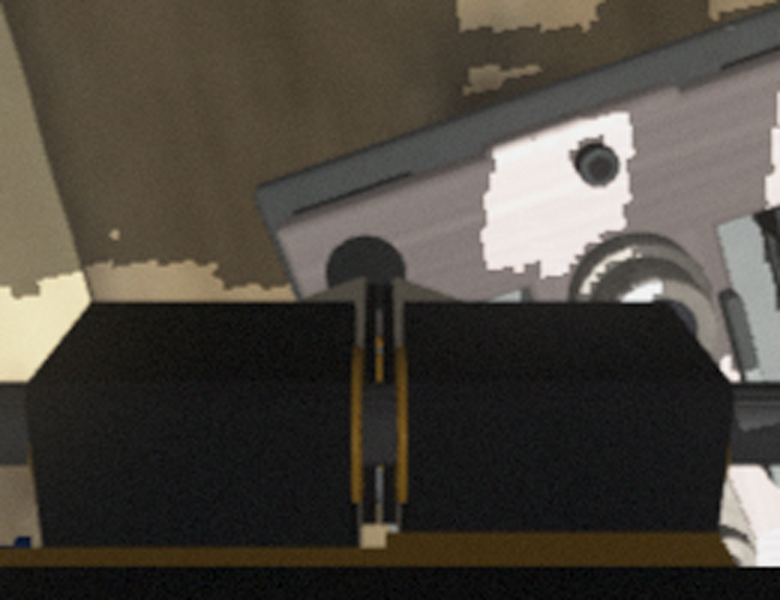

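The fingertips line up with the disc at (366,272), and there's no contact force, so they are most likely still above it. I'll keep descending straight down in small steps.

Request:
jog_arm(
  moves=[
    {"xyz": [0, 0, 0.02], "twist": [0, 0, 0], "grip": 1},
    {"xyz": [0, 0, 0.04], "twist": [0, 0, 0], "grip": 1},
    {"xyz": [0, 0, 0.04], "twist": [0, 0, 0], "grip": 1},
  ],
)

```text
clock: 5.22
position: [0.5156, -0.1426, 0.0381]
ee_rot: [-2.428, -1.993, 0.0]
force: [-0.8, 0.4, 0.9]
width: 0.004
```

Request:
jog_arm(
  moves=[
    {"xyz": [0, 0, 0.02], "twist": [0, 0, 0], "grip": 1},
    {"xyz": [0, 0, 0.04], "twist": [0, 0, 0], "grip": 1},
    {"xyz": [0, 0, 0.04], "twist": [0, 0, 0], "grip": 1},
  ],
)

```text
clock: 5.6
position: [0.5156, -0.1426, 0.0357]
ee_rot: [-2.428, -1.993, 0.0]
force: [0.3, 0.4, 0.7]
width: 0.007
```

```bash
python3 - <<'E'
from h import *
to([.514,-.142,.045],-.2)
a=arm.get_image("wrist")[130:330,130:390]; b=arm.get_image("side")[150:250,220:320]
cv2.imwrite("pics/w4.png",np.hstack([cv2.resize(a,(450,346)),cv2.resize(b,(346,346),interpolation=cv2.INTER_CUBIC)]))
E
```

```text
[ 0.516 -0.143  0.036] w 0.01 F [0.3 0.4 0.7] j [-0.34  0.59  0.73  2.01 -0.57  0.75  0.54]
move [ 0.005 -0.028 -0.155] twist z 0.02 tilt [-0.  0.]
```

View pics/w4.png

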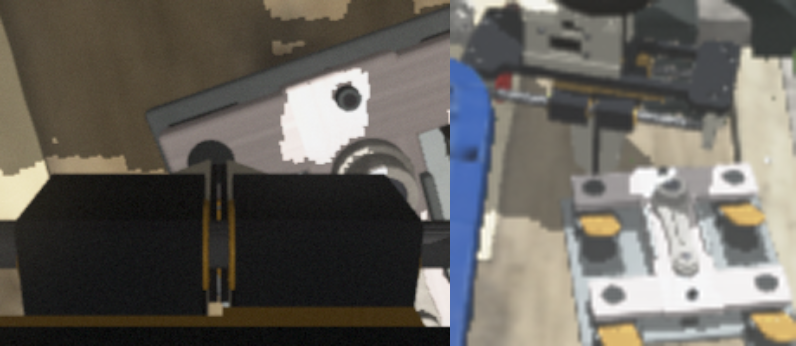

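The wrist view keeps the tips over the disc at (211,160). The side view shows the finger at column 597 ending around row 172, above the disc at (593,187). So the tips are still higher than the nominal offset suggests. I'll carry on with the force guard.

Request:
jog_arm(
  moves=[
    {"xyz": [0, 0, 0.02], "twist": [0, 0, 0], "grip": 1},
    {"xyz": [0, 0, 0.04], "twist": [0, 0, 0], "grip": 1},
    {"xyz": [0, 0, 0.04], "twist": [0, 0, 0], "grip": 1},
  ],
)

```text
clock: 6.08
position: [0.5156, -0.1426, 0.0333]
ee_rot: [-2.428, -1.993, 0.0]
force: [-0.0, 0.4, -0.3]
width: 0.001
```

Request:
jog_arm(
  moves=[
    {"xyz": [0, 0, 0.02], "twist": [0, 0, 0], "grip": 1},
    {"xyz": [0, 0, 0.04], "twist": [0, 0, 0], "grip": 1},
    {"xyz": [0, 0, 0.04], "twist": [0, 0, 0], "grip": 1},
  ],
)

```text
clock: 6.45
position: [0.5156, -0.1426, 0.0309]
ee_rot: [-2.428, -1.993, 0.0]
force: [0.1, 0.9, 0.8]
width: 0.001
```

```bash
python3 - <<'E'
from h import *
a=cv2.imread("pics/side1.png"); b=arm.get_image("side"); t=arm.get_image("top"); cv2.imwrite("pics/side5.png",b); cv2.imwrite("pics/top5.png",t)
for n,i in(("now",b),("start",a)):
    print(n); print(cv2.cvtColor(i,6)[182:212,254:272])
E
```

```text
now
[[ 54  55  57  59  64  89 132 130  86  73  73  74  74  75  75  75  75  75]
 [ 52  52  53  52  58  84  87  82  64  59  62  65  67  70  71  72  72  73]
 [ 52  52  52  52  59  88  86  77  59  53  54  54  55  55  56  59  58  61]
 [ 53  53  52  53  55  73 102  84  59  53  52  53  53  53  53  54  54  53]
 [ 63  59  57  59  56  68 109  85  60  53  53  53  53  53  53  54  54  53]
 [ 88  83  83  81  78  85 111  82  59  57  56  56  55  54  54  54  54  55]
 [103 116 118 117 116 117 117  88  61  73  75  70  69  64  60  58  56  57]
 [103 120 121 121 120 120 118  85  62  94 112 106 102  93  85  81  74  84]
 [105 121 121 120 121 120 117  79  61  97 117 120 119 118 117 113 108 132]
 [104 115 120 121 120 120 117  78  60  97 118 121 121 121 120 116 109 119]
 [103 114 119 121 121 121 117  78  62  97 118 121 121 121 120 113 107 108]
 [104 111 119 120 121 121 118  79  63 101 118 121 120 121 120 111 107 107]
 [104 110 119 121 120 121 117  78  66 111 120 121 121 121 120 108 109 108]
 [104 109 119 120 120 121 117  77  65 113 120 121 121 121 122 110 108 108]
 [104 106 119 121 121 121 117  77  66 114 121 
[... 2711 characters left out ...]
238 238 238 238 238 238]
 [171 178 236 237 171 119 109 108 108 120 183 234 238 238 238 238 238 238]
 [172 168 235 236 166 118 109 108 109 113 153 231 238 238 238 238 238 238]
 [174 161 232 236 203 151 130 121 128 136 197 235 239 239 238 239 239 239]
 [167 155 231 239 236 219 196 179 194 196 233 239 239 239 239 239 239 239]
 [140 136 228 239 240 238 236 235 235 235 236 236 235 233 232 231 230 232]
 [141 123 206 232 233 232 230 228 224 221 215 202 193 181 171 165 160 156]
 [173 113 133 156 159 157 155 157 155 151 147 142 139 137 133 131 129 127]
 [175 114 113 124 125 127 126 125 118 110 107 101 100 108 113 113 111 111]
 [177 118  89  85  83  85  88  89  93  92  99 103 105  96 110 113 113 114]]
```

In the side pixels, the grey finger faces (value 121) end in rounded tips at row 201. They overlap the plate's lit back edge, so they are in front of it and just short of the disc at row 203. The tips are above the plate by a further 7 to 16 mm, so I'll keep descending under force guard.

Request:
jog_arm(
  moves=[
    {"xyz": [0, 0, 0.02], "twist": [0, 0, 0], "grip": 1},
    {"xyz": [0, 0, 0.04], "twist": [0, 0, 0], "grip": 1},
    {"xyz": [0, 0, 0.06], "twist": [0, 0, 0], "grip": 1},
    {"xyz": [0, 0, 0.06], "twist": [0, 0, 0], "grip": 1},
  ],
)

```text
clock: 7.05
position: [0.5156, -0.1427, 0.0273]
ee_rot: [-2.428, -1.993, 0.0]
force: [0.3, 0.4, 1.0]
width: 0.002
```

Request:
jog_arm(
  moves=[
    {"xyz": [0, 0, 0.02], "twist": [0, 0, 0], "grip": 1},
    {"xyz": [0, 0, 0.04], "twist": [0, 0, 0], "grip": 1},
    {"xyz": [0, 0, 0.04], "twist": [0, 0, 0], "grip": 1},
  ],
)

```text
clock: 7.42
position: [0.5156, -0.1427, 0.0249]
ee_rot: [-2.428, -1.993, 0.0]
force: [0.1, 0.3, -0.7]
width: 0.009
```

Request:
jog_arm(
  moves=[
    {"xyz": [0, 0, 0.02], "twist": [0, 0, 0], "grip": 1},
    {"xyz": [0, 0, 0.04], "twist": [0, 0, 0], "grip": 1},
    {"xyz": [0, 0, 0.04], "twist": [0, 0, 0], "grip": 1},
  ],
)

```text
clock: 7.8
position: [0.5156, -0.1426, 0.0225]
ee_rot: [-2.428, -1.993, 0.0]
force: [-0.3, 0.1, 0.1]
width: 0.008
```

```bash
python3 - <<'E'
from h import *
b=arm.get_image("side"); w=arm.get_image("wrist"); cv2.imwrite("pics/side6.png",b)
print(cv2.cvtColor(b,6)[194:212,252:274])
cv2.imwrite("pics/w6.png",np.hstack([cv2.resize(w[150:300,170:340],(430,380)),cv2.resize(b[170:220,240:290],(370,380),interpolation=cv2.INTER_NEAREST)]))
to([.514,-.142,.045],-.2)
E
```

```text
[[108 105 104 117 119 121 120 121 117  78  65 112 120 120 121 121 120 109
  108 108 109 110]
 [106 105 104 114 120 121 121 121 117  76  65 113 120 121 120 121 119 106
  107 108 109 110]
 [105 105 104 111 119 120 121 121 117  76  65 113 120 120 121 121 118 100
  105 108 108 109]
 [107 106 105 111 120 121 120 121 117  76  65 113 121 121 121 121 120 108
  106 107 108 110]
 [108 106 106 111 119 121 121 121 117  75  65 113 121 121 121 121 118 108
  107 108 111 126]
 [109 107 105 108 118 121 121 121 117  71  64 113 121 121 121 121 120 119
  118 118 124 172]
 [110 108 108 122 124 124 122 121 117  71  66 114 121 121 121 123 129 148
  151 150 154 195]
 [110 109 114 154 152 138 125 121 117  72  71 114 121 121 122 127 145 153
  154 155 170 233]
 [110 109 110 135 152 152 128 119 116  72  72 114 120 125 130 140 152 155
  155 158 194 238]
 [111 108 107 125 153 152 110  98 107  72  73 110 119 138 150 153 154 155
  154 169 233 240]
 [110 109 108 117 151 152 109  83  84  71  74  92 108 146 154 154 154 154
  154 170 235 241]
 [110 109 109 110 148 152 126  96  85  80  84  89 121 150 155 155 155 155
  155 168 229 240]
 [110 110 109 109 148 156 153 136 122 112 119 123 149 156 156 156 156 156
  156 158 179 226]
 [109 111 109 111 148 157 158 156 154 153 153 153 155 154 153 152 150 150
  150 153 155 163]
 [111 112 111 104 136 153 155 154 154 153 151 149 147 142 139 134 131 128
  126 126 126 125]
 [109 112 110  91 113 127 128 127 126 127 126 124 122 120 120 121 121 120
  119 118 119 122]
 [103 111 110  92 107 122 115 116 116 114 111 104 100  95  95 106 112 112
  112 110 114 115]
 [102 111 110  92  83  84  80  81  82  83  81  79  82  85  86  89 106 114
  115 115 116 116]]
[ 0.516 -0.143  0.023] w 0.0 F [-0.  -1.1 -0.3] j [-0.32  0.61  0.71  2.02 -0.59  0.73  0.56]
move [ 0.006 -0.03  -0.373] twist z 0.02 tilt [-0.  0.]
```

View pics/w6.png

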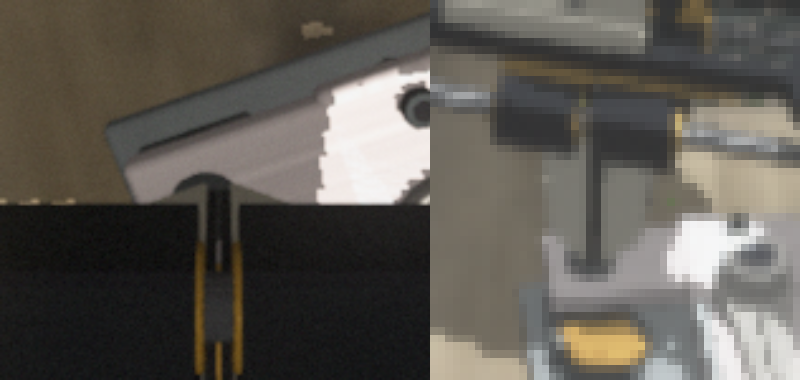

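The fingers now visibly reach over the disc in the side view: tips at about (590,255), disc at (590,268). The wrist view agrees. There's still a small gap, so I'll continue.

Request:
jog_arm(
  moves=[
    {"xyz": [0, 0, 0.02], "twist": [0, 0, 0], "grip": 1},
    {"xyz": [0, 0, 0.04], "twist": [0, 0, 0], "grip": 1},
    {"xyz": [0, 0, 0.04], "twist": [0, 0, 0], "grip": 1},
  ],
)

```text
clock: 8.28
position: [0.5156, -0.1426, 0.0201]
ee_rot: [-2.428, -1.993, 0.0]
force: [-0.6, 0.8, 0.3]
width: 0.003
```

Request:
jog_arm(
  moves=[
    {"xyz": [0, 0, 0.02], "twist": [0, 0, 0], "grip": 1},
    {"xyz": [0, 0, 0.04], "twist": [0, 0, 0], "grip": 1},
    {"xyz": [0, 0, 0.04], "twist": [0, 0, 0], "grip": 1},
  ],
)

```text
clock: 8.65
position: [0.5156, -0.1426, 0.0177]
ee_rot: [-2.428, -1.993, 0.0]
force: [0.4, -1.0, 0.9]
width: 0.009
```

Request:
jog_arm(
  moves=[
    {"xyz": [0, 0, 0.02], "twist": [0, 0, 0], "grip": 1},
    {"xyz": [0, 0, 0.04], "twist": [0, 0, 0], "grip": 1},
    {"xyz": [0, 0, 0.04], "twist": [0, 0, 0], "grip": 1},
  ],
)

```text
clock: 9.02
position: [0.5156, -0.1427, 0.0153]
ee_rot: [-2.428, -1.993, 0.0]
force: [0.1, -0.8, -0.0]
width: 0.006
```

Request:
jog_arm(
  moves=[
    {"xyz": [0, 0, 0.02], "twist": [0, 0, 0], "grip": 1},
    {"xyz": [0, 0, 0.04], "twist": [0, 0, 0], "grip": 1},
    {"xyz": [0, 0, 0.04], "twist": [0, 0, 0], "grip": 1},
  ],
)

```text
clock: 9.4
position: [0.5156, -0.1426, 0.0129]
ee_rot: [-2.428, -1.993, 0.0]
force: [0.3, -0.8, 0.7]
width: 0.005
```

Request:
jog_arm(
  moves=[
    {"xyz": [0, 0, 0.02], "twist": [0, 0, 0], "grip": 1},
    {"xyz": [0, 0, 0.04], "twist": [0, 0, 0], "grip": 1},
    {"xyz": [0, 0, 0.04], "twist": [0, 0, 0], "grip": 1},
  ],
)

```text
clock: 9.78
position: [0.5158, -0.1427, 0.0124]
ee_rot: [-2.429, -1.992, -0.003]
force: [-8.4, 2.7, 29.7]
width: 0.006
```

```bash
python3 - <<'E'
from h import *
b=arm.get_image("side"); w=arm.get_image("wrist"); cv2.imwrite("pics/side7.png",b); cv2.imwrite("pics/w7.png",w)
print(cv2.cvtColor(b,6)[198:210,254:272])
E
```

```text
[[106 115 120 121 121 121 117  76  64 113 121 121 121 121 120 109 106 108]
 [106 113 119 121 121 121 118  76  64 113 121 121 122 121 121 113 115 118]
 [107 114 119 121 121 121 117  75  64 114 120 121 121 121 119 126 147 151]
 [108 119 121 122 121 121 117  71  66 114 121 121 121 121 121 140 153 154]
 [108 119 123 122 121 122 116  72  71 114 121 122 122 121 123 149 155 155]
 [108 124 133 127 123 121 117  72  73 115 121 122 122 122 127 150 154 158]
 [108 118 147 142 129 123 117  72  72 115 121 122 123 128 143 152 154 169]
 [109 110 148 153 142 129 118  75  74 115 122 126 131 141 153 155 155 171]
 [109 108 148 156 155 143 126  97  89 121 130 141 152 155 156 156 157 169]
 [109 111 147 156 158 156 150 149 132 141 152 152 153 152 151 150 151 154]
 [111 104 136 150 155 154 154 154 151 149 149 142 139 138 132 129 127 126]
 [110  91 114 124 127 127 126 128 127 124 123 120 120 122 121 120 120 118]]
```

Hard contact at TCP z ≈ 0.0125, with 30 N in under 0.5 mm, so left-near is solid. That also gives me the true contact height. Next is left-far.

Request:
jog_arm(
  moves=[
    {"xyz": [0, 0, -0.2], "twist": [0, 0, 0], "grip": 1},
    {"xyz": [0, 0, -0.7], "twist": [0, 0, 0], "grip": 1},
    {"xyz": [0.3, 0.8, -0.8], "twist": [0, 0, 0], "grip": 1},
    {"xyz": [0.6, 1.6, -0.8], "twist": [0, 0, 0], "grip": 1},
    {"xyz": [0.6, 1.7, -0.6], "twist": [0, 0, 0], "grip": 1},
  ],
)

```text
clock: 10.5
position: [0.6269, -0.1256, 0.047]
ee_rot: [2.422, 1.996, 0.004]
force: [-0.6, 0.6, -1.0]
width: 0.005
```

```bash
python3 -c "
from h import *
to([.621,-.127,.018],-.2)"
```

```text
[ 0.627 -0.126  0.047] w 0.0 F [-0.6  0.6 -1. ] j [-0.34  0.71  0.73  1.74 -0.58  0.91  0.44]
move [-0.041 -0.095  0.484] twist z 0.05 tilt [ 0.004 -0.   ]
```

Request:
jog_arm(
  moves=[
    {"xyz": [-0.03, -0.08, 0.1], "twist": [0, 0, 0], "grip": 1},
    {"xyz": [-0.03, -0.08, 0.3], "twist": [0, 0, 0], "grip": 1},
    {"xyz": [-0.03, -0.08, 0.45], "twist": [0, 0, 0], "grip": 1},
    {"xyz": [-0.03, -0.08, 0.45], "twist": [0, 0, 0], "grip": 1},
  ],
)

```text
clock: 11.0
position: [0.6167, -0.128, 0.0189]
ee_rot: [-2.428, -1.992, 0.001]
force: [-0.1, -0.9, 0.3]
width: 0.005
```

Request:
jog_arm(
  moves=[
    {"xyz": [0, 0, 0.02], "twist": [0, 0, 0], "grip": 1},
    {"xyz": [0, 0, 0.04], "twist": [0, 0, 0], "grip": 1},
    {"xyz": [0, 0, 0.06], "twist": [0, 0, 0], "grip": 1},
  ],
)

```text
clock: 11.38
position: [0.6179, -0.1281, 0.0162]
ee_rot: [2.428, 1.993, 0.001]
force: [-0.6, 0.7, -0.2]
width: 0.007
```

Request:
jog_arm(
  moves=[
    {"xyz": [0, 0, 0.02], "twist": [0, 0, 0], "grip": 1},
    {"xyz": [0, 0, 0.02], "twist": [0, 0, 0], "grip": 1},
  ],
)

```text
clock: 11.62
position: [0.6176, -0.128, 0.0147]
ee_rot: [-2.428, -1.993, 0.0]
force: [1.1, 0.1, 0.3]
width: 0.008
```

Request:
jog_arm(
  moves=[
    {"xyz": [0, 0, 0.02], "twist": [0, 0, 0], "grip": 1},
    {"xyz": [0, 0, 0.02], "twist": [0, 0, 0], "grip": 1},
  ],
)

```text
clock: 11.88
position: [0.6176, -0.128, 0.0135]
ee_rot: [-2.428, -1.993, 0.0]
force: [0.0, 0.9, 0.3]
width: 0.006
```

Request:
jog_arm(
  moves=[
    {"xyz": [0, 0, 0.015], "twist": [0, 0, 0], "grip": 1},
    {"xyz": [0, 0, 0.015], "twist": [0, 0, 0], "grip": 1},
  ],
)

```text
clock: 12.12
position: [0.6177, -0.1281, 0.0128]
ee_rot: [2.428, 1.993, 0.0]
force: [-0.4, -0.3, 0.3]
width: 0.005
```

Request:
jog_arm(
  moves=[
    {"xyz": [0, 0, 0.015], "twist": [0, 0, 0], "grip": 1},
    {"xyz": [0, 0, 0.015], "twist": [0, 0, 0], "grip": 1},
  ],
)

```text
clock: 12.38
position: [0.6177, -0.1281, 0.0126]
ee_rot: [-2.428, -1.993, -0.001]
force: [-3.3, 1.9, 10.4]
width: 0.003
```

Request:
jog_arm(
  moves=[
    {"xyz": [0, 0, 0.01], "twist": [0, 0, 0], "grip": 1},
    {"xyz": [0, 0, 0.01], "twist": [0, 0, 0], "grip": 1},
  ],
)

```text
clock: 12.62
position: [0.6178, -0.1281, 0.0126]
ee_rot: [-2.429, -1.993, -0.002]
force: [-4.7, 1.6, 15.5]
width: 0.007
```

Left-far gave 15 N at the same height (0.0126) with no sink, so it's solid too. On to right-far.

Request:
jog_arm(
  moves=[
    {"xyz": [0, 0, -0.2], "twist": [0, 0, 0], "grip": 1},
    {"xyz": [0, 0, -0.8], "twist": [0, 0, 0], "grip": 1},
    {"xyz": [-0.8, 0.3, -0.9], "twist": [0, 0, 0], "grip": 1},
    {"xyz": [-1.6, 0.65, -0.9], "twist": [0, 0, 0], "grip": 1},
    {"xyz": [-1.7, 0.65, -0.7], "twist": [0, 0, 0], "grip": 1},
  ],
)

```text
clock: 13.25
position: [0.6363, -0.2418, 0.0549]
ee_rot: [2.43, 1.984, -0.001]
force: [0.3, -0.3, -0.9]
width: 0.005
```

```bash
python3 -c "
from h import *
to([.637,-.235,.017],-.2)
K,T=cam('wrist'); im=arm.get_image('wrist'); print(proj(K,T,(.637,-.235,.013)),[(u.round(),a) for u,a in blobs(brass(im),100)]); cv2.imwrite('pics/w8.png',im)"
```

```text
[ 0.636 -0.242  0.055] w 0.01 F [ 0.3 -0.3 -0.9] j [-0.15  0.76  0.72  1.62 -0.57  0.98  0.56]
move [ 0.116 -0.013  0.63 ] twist z -0.01 tilt [ 0.003 -0.004]
[253.49394658 195.83850274] [(array([210.,  77.]), np.int32(494)), (array([220., 111.]), np.int32(2100)), (array([ 70., 161.]), np.int32(2408)), (array([248., 275.]), np.int32(145)), (array([264., 275.]), np.int32(146)), (array([133., 298.]), np.int32(517))]
```

Request:
jog_arm(
  moves=[
    {"xyz": [0.02, 0, 0.1], "twist": [0, 0, 0], "grip": 1},
    {"xyz": [0.02, 0, 0.3], "twist": [0, 0, 0], "grip": 1},
    {"xyz": [0.02, 0, 0.5], "twist": [0, 0, 0], "grip": 1},
    {"xyz": [0.02, 0, 0.6], "twist": [0, 0, 0], "grip": 1},
    {"xyz": [0.02, 0, 0.6], "twist": [0, 0, 0], "grip": 1},
  ],
)

```text
clock: 13.92
position: [0.636, -0.2342, 0.0166]
ee_rot: [-2.428, -1.993, 0.001]
force: [-0.1, 0.4, 0.9]
width: 0.002
```

Request:
jog_arm(
  moves=[
    {"xyz": [0, 0, 0.02], "twist": [0, 0, 0], "grip": 1},
    {"xyz": [0, 0, 0.03], "twist": [0, 0, 0], "grip": 1},
  ],
)

```text
clock: 14.18
position: [0.6365, -0.2347, 0.0158]
ee_rot: [2.428, 1.993, 0.001]
force: [-0.1, -0.2, -0.9]
width: 0.005
```

Request:
jog_arm(
  moves=[
    {"xyz": [0, 0, 0.02], "twist": [0, 0, 0], "grip": 1},
    {"xyz": [0, 0, 0.02], "twist": [0, 0, 0], "grip": 1},
  ],
)

```text
clock: 14.42
position: [0.6363, -0.2345, 0.0143]
ee_rot: [-2.428, -1.993, -0.0]
force: [0.1, 0.3, 0.1]
width: 0.007
```

Request:
jog_arm(
  moves=[
    {"xyz": [0, 0, 0.015], "twist": [0, 0, 0], "grip": 1},
    {"xyz": [0, 0, 0.015], "twist": [0, 0, 0], "grip": 1},
  ],
)

```text
clock: 14.68
position: [0.6363, -0.2345, 0.0133]
ee_rot: [-2.428, -1.993, -0.0]
force: [0.6, -0.3, -0.3]
width: 0.008
```

Request:
jog_arm(
  moves=[
    {"xyz": [0, 0, 0.015], "twist": [0, 0, 0], "grip": 1},
    {"xyz": [0, 0, 0.015], "twist": [0, 0, 0], "grip": 1},
  ],
)

```text
clock: 14.92
position: [0.6363, -0.2346, 0.0127]
ee_rot: [2.428, 1.993, 0.0]
force: [-1.2, 0.9, 4.4]
width: 0.006
```

Request:
jog_arm(
  moves=[
    {"xyz": [0, 0, 0.01], "twist": [0, 0, 0], "grip": 1},
    {"xyz": [0, 0, 0.01], "twist": [0, 0, 0], "grip": 1},
  ],
)

```text
clock: 15.18
position: [0.6364, -0.2346, 0.0127]
ee_rot: [2.428, 1.993, 0.001]
force: [-2.6, 1.5, 8.7]
width: 0.007
```

Request:
jog_arm(
  moves=[
    {"xyz": [0, 0, 0.01], "twist": [0, 0, 0], "grip": 1},
    {"xyz": [0, 0, 0.01], "twist": [0, 0, 0], "grip": 1},
  ],
)

```text
clock: 15.42
position: [0.6364, -0.2346, 0.0126]
ee_rot: [2.428, 1.993, 0.002]
force: [-4.8, 2.9, 14.3]
width: 0.004
```

Right-far is also solid: 14 N at 0.0126 with no sink. Right-near is left, and I'll press it to confirm. I'll lift and turn the jaws along plate y first, so the gripper body clears the crate.

Request:
jog_arm(
  moves=[
    {"xyz": [0, 0, -0.3], "twist": [0, 0, 0], "grip": 1},
    {"xyz": [0, 0, -1], "twist": [0, 0, 1], "grip": 1},
    {"xyz": [0, 0, -1.3], "twist": [0, 0, 2], "grip": 1},
    {"xyz": [0, 0, -1.3], "twist": [0, 0, 3], "grip": 1},
    {"xyz": [0, 0, -1.3], "twist": [0, 0, 4], "grip": 1},
  ],
)

```text
clock: 16.05
position: [0.6367, -0.2346, 0.0904]
ee_rot: [2.966, 1.034, 0.002]
force: [-0.0, 0.7, -0.4]
width: 0.003
```

Request:
jog_arm(
  moves=[
    {"xyz": [0, 0, 0], "twist": [0, 0, 1], "grip": 1},
    {"xyz": [0, 0, 0], "twist": [0, 0, 2], "grip": 1},
    {"xyz": [0, 0, 0], "twist": [0, 0, 3], "grip": 1},
    {"xyz": [0, 0, 0], "twist": [0, 0, 3], "grip": 1},
  ],
)

```text
clock: 16.55
position: [0.6365, -0.2345, 0.0895]
ee_rot: [3.132, 0.242, -0.0]
force: [0.3, -0.2, 0.1]
width: 0.007
```

```bash
python3 -c "
from h import *
to([.528,-.252,.055],.146-np.pi/2)"
```

```text
[ 0.636 -0.234  0.09 ] w 0.01 F [ 0.3 -0.2  0.1] j [-0.31  0.85  1.06  1.61 -0.79  1.17 -0.48]
move [-1.831  0.01   0.576] twist z 0.05 tilt [-0.    -0.001]
```

Request:
jog_arm(
  moves=[
    {"xyz": [-0.6, 0, 0], "twist": [0, 0, 0], "grip": 1},
    {"xyz": [-1.2, 0, 0], "twist": [0, 0, 0], "grip": 1},
    {"xyz": [-1.83, 0, 0.2], "twist": [0, 0, 0], "grip": 1},
    {"xyz": [-1.83, 0, 0.5], "twist": [0, 0, 0], "grip": 1},
    {"xyz": [-1.83, 0, 0.5], "twist": [0, 0, 0], "grip": 1},
  ],
)

```text
clock: 17.18
position: [0.528, -0.2504, 0.0584]
ee_rot: [-3.131, -0.244, 0.001]
force: [0.3, -0.3, 0.2]
width: 0.008
```

```bash
python3 - <<'E'
from h import *
to([.528,-.252,.0165],.146-np.pi/2)
K,T=cam("wrist"); w=arm.get_image("wrist"); b=arm.get_image("side"); cv2.imwrite("pics/v9.png",np.hstack([cv2.resize(w,(500,375)),cv2.resize(b[170:270,230:310],(300,375),interpolation=cv2.INTER_CUBIC)]))
E
```

```text
[ 0.528 -0.25   0.058] w 0.01 F [ 0.3 -0.3  0.2] j [-0.31  0.76  1.05  1.88 -0.8   0.99 -0.3 ]
move [-0.004  0.027  0.699] twist z 0.06 tilt [-0.001  0.001]
```

View pics/v9.png

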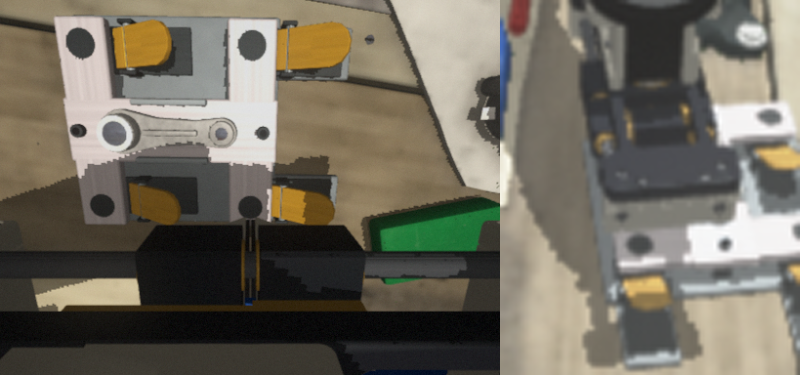

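The wrist view shows the plate undisturbed, all tabs raised, and the right-near disc at (250,208) just ahead of the fingertips at (250,222). I'll descend and press.

Request:
jog_arm(
  moves=[
    {"xyz": [0, 0.02, 0.2], "twist": [0, 0, 0], "grip": 1},
    {"xyz": [0, 0.02, 0.45], "twist": [0, 0, 0], "grip": 1},
    {"xyz": [0, 0.02, 0.68], "twist": [0, 0, 0], "grip": 1},
    {"xyz": [0, 0.02, 0.68], "twist": [0, 0, 0], "grip": 1},
  ],
)

```text
clock: 17.77
position: [0.527, -0.252, 0.0169]
ee_rot: [-3.131, -0.24, 0.004]
force: [0.0, 0.3, 0.5]
width: 0.008
```

Request:
jog_arm(
  moves=[
    {"xyz": [0, 0, 0.02], "twist": [0, 0, 0], "grip": 1},
    {"xyz": [0, 0, 0.03], "twist": [0, 0, 0], "grip": 1},
  ],
)

```text
clock: 18.02
position: [0.5282, -0.2526, 0.0169]
ee_rot: [3.132, 0.24, 0.001]
force: [-0.2, -0.7, -0.8]
width: 0.005
```

Request:
jog_arm(
  moves=[
    {"xyz": [0, 0, 0.02], "twist": [0, 0, 0], "grip": 1},
    {"xyz": [0, 0, 0.02], "twist": [0, 0, 0], "grip": 1},
  ],
)

```text
clock: 18.27
position: [0.528, -0.2524, 0.0155]
ee_rot: [-3.132, -0.24, -0.0]
force: [-0.1, -0.1, -0.6]
width: 0.002
```

Request:
jog_arm(
  moves=[
    {"xyz": [0, 0, 0.02], "twist": [0, 0, 0], "grip": 1},
    {"xyz": [0, 0, 0.02], "twist": [0, 0, 0], "grip": 1},
  ],
)

```text
clock: 18.52
position: [0.5279, -0.2524, 0.0142]
ee_rot: [-3.132, -0.24, 0.0]
force: [0.2, -0.1, -0.5]
width: 0.005
```

Request:
jog_arm(
  moves=[
    {"xyz": [0, 0, 0.025], "twist": [0, 0, 0], "grip": 1},
    {"xyz": [0, 0, 0.025], "twist": [0, 0, 0], "grip": 1},
  ],
)

```text
clock: 18.77
position: [0.528, -0.2525, 0.0127]
ee_rot: [3.132, 0.24, 0.0]
force: [-0.4, -0.5, 0.2]
width: 0.001
```

Request:
jog_arm(
  moves=[
    {"xyz": [0, 0, 0.015], "twist": [0, 0, 0], "grip": 1},
    {"xyz": [0, 0, 0.015], "twist": [0, 0, 0], "grip": 1},
  ],
)

```text
clock: 19.02
position: [0.5279, -0.2526, 0.0119]
ee_rot: [3.132, 0.24, 0.0]
force: [-1.0, 0.7, 4.0]
width: 0.006
```

Request:
jog_arm(
  moves=[
    {"xyz": [0, 0, 0.015], "twist": [0, 0, 0], "grip": 1},
    {"xyz": [0, 0, 0.015], "twist": [0, 0, 0], "grip": 1},
  ],
)

```text
clock: 19.27
position: [0.5279, -0.2526, 0.011]
ee_rot: [3.132, 0.24, 0.0]
force: [-0.0, -0.0, 3.9]
width: 0.01
```

Request:
jog_arm(
  moves=[
    {"xyz": [0, 0, 0.015], "twist": [0, 0, 0], "grip": 1},
    {"xyz": [0, 0, 0.015], "twist": [0, 0, 0], "grip": 1},
  ],
)

```text
clock: 19.52
position: [0.5279, -0.2527, 0.0101]
ee_rot: [3.132, 0.239, 0.0]
force: [-1.3, -0.7, 5.3]
width: 0.006
```

It gives: 5 N and 2.5 mm of sink below contact, so right-near is the rocking corner. I'll lift, move 51 mm to the plate's −y side (tool +y) over its tab, and press.

Request:
jog_arm(
  moves=[
    {"xyz": [0, 0, -0.25], "twist": [0, 0, 0], "grip": 1},
    {"xyz": [0, 0, -0.6], "twist": [0, 0, 0], "grip": 1},
    {"xyz": [0, 0.5, -0.6], "twist": [0, 0, 0], "grip": 1},
    {"xyz": [0, 0.85, -0.6], "twist": [0, 0, 0], "grip": 1},
    {"xyz": [0, 0.85, -0.6], "twist": [0, 0, 0], "grip": 1},
  ],
)

```text
clock: 20.15
position: [0.5358, -0.3049, 0.0476]
ee_rot: [3.131, 0.237, 0.002]
force: [-0.1, 0.4, 0.8]
width: 0.007
```

```bash
python3 - <<'E'
from h import *
to(np.array([.5279,-.2524,.028])-.051*np.array([-np.sin(.146),np.cos(.146),0]),.146-np.pi/2)
w=arm.get_image("wrist"); b=arm.get_image("side"); cv2.imwrite("pics/v10.png",np.hstack([cv2.resize(w,(500,375)),cv2.resize(b[190:290,230:310],(300,375),interpolation=cv2.INTER_CUBIC)]))
E
```

```text
[ 0.536 -0.305  0.048] w 0.01 F [-0.1  0.4  0.8] j [-0.19  0.8   1.02  1.81 -0.81  1.01 -0.25]
move [-0.004 -0.035  0.327] twist z 0.03 tilt [ 0.001 -0.002]
```

View pics/v10.png

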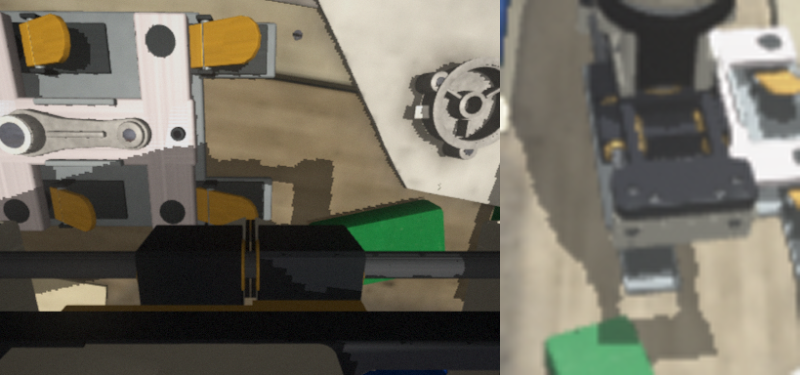

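The fingertips, at (250,222), sit over the outer part of the right-near tab, which ends at about (258,205). They are about 50 mm from the disc at (178,212), as planned. Pressing down now.

Request:
jog_arm(
  moves=[
    {"xyz": [0, -0.02, 0.15], "twist": [0, 0, 0], "grip": 1},
    {"xyz": [0, -0.02, 0.3], "twist": [0, 0, 0], "grip": 1},
    {"xyz": [0, -0.02, 0.35], "twist": [0, 0, 0], "grip": 1},
    {"xyz": [0, -0.02, 0.4], "twist": [0, 0, 0], "grip": 1},
  ],
)

```text
clock: 20.75
position: [0.5355, -0.3017, 0.0219]
ee_rot: [3.132, 0.24, -0.0]
force: [-0.9, -0.1, 6.0]
width: 0.006
```

Request:
jog_arm(
  moves=[
    {"xyz": [0, 0, 0.05], "twist": [0, 0, 0], "grip": 1},
    {"xyz": [0, 0, 0.1], "twist": [0, 0, 0], "grip": 1},
    {"xyz": [0, 0, 0.1], "twist": [0, 0, 0], "grip": 1},
  ],
)

```text
clock: 21.12
position: [0.5359, -0.3026, 0.0165]
ee_rot: [3.131, 0.239, 0.002]
force: [0.2, -0.0, 2.4]
width: 0.001
```

Request:
jog_arm(
  moves=[
    {"xyz": [0, 0, 0.04], "twist": [0, 0, 0], "grip": 1},
    {"xyz": [0, 0, 0.08], "twist": [0, 0, 0], "grip": 1},
    {"xyz": [0, 0, 0.08], "twist": [0, 0, 0], "grip": 1},
  ],
)

```text
clock: 21.5
position: [0.536, -0.3028, 0.0118]
ee_rot: [3.131, 0.239, 0.002]
force: [-0.4, -1.5, 4.7]
width: 0.007
```

Request:
jog_arm(
  moves=[
    {"xyz": [0, 0, 0.04], "twist": [0, 0, 0], "grip": 1},
    {"xyz": [0, 0, 0.07], "twist": [0, 0, 0], "grip": 1},
    {"xyz": [0, 0, 0.07], "twist": [0, 0, 0], "grip": 1},
  ],
)

```text
clock: 21.88
position: [0.536, -0.303, 0.0077]
ee_rot: [3.13, 0.239, 0.002]
force: [0.7, -2.6, 5.6]
width: 0.004
```

Request:
jog_arm(
  moves=[
    {"xyz": [0, 0, 0.03], "twist": [0, 0, 0], "grip": 1},
    {"xyz": [0, 0, 0.03], "twist": [0, 0, 0], "grip": 1},
  ],
)

```text
clock: 22.12
position: [0.536, -0.3031, 0.0059]
ee_rot: [3.13, 0.239, 0.002]
force: [0.2, -2.7, 4.9]
width: 0.005
```

Request:
jog_arm(
  moves=[
    {"xyz": [0, 0, 0.025], "twist": [0, 0, 0], "grip": 1},
    {"xyz": [0, 0, 0.025], "twist": [0, 0, 0], "grip": 1},
  ],
)

```text
clock: 22.38
position: [0.536, -0.3032, 0.0044]
ee_rot: [3.13, 0.239, 0.002]
force: [-0.2, -3.9, 5.2]
width: 0.008
```

Request:
jog_arm(
  moves=[
    {"xyz": [0, 0, 0.025], "twist": [0, 0, 0], "grip": 1},
    {"xyz": [0, 0, 0.025], "twist": [0, 0, 0], "grip": 1},
  ],
)

```text
clock: 22.62
position: [0.536, -0.3033, 0.0029]
ee_rot: [3.13, 0.239, 0.002]
force: [1.2, -4.4, 4.9]
width: 0.004
```

Request:
jog_arm(
  moves=[
    {"xyz": [0, 0, 0.015], "twist": [0, 0, 0], "grip": 1},
    {"xyz": [0, 0, 0.015], "twist": [0, 0, 0], "grip": 1},
  ],
)

```text
clock: 22.88
position: [0.5361, -0.3033, 0.0023]
ee_rot: [3.13, 0.239, 0.002]
force: [0.0, -3.7, 8.1]
width: 0.004
```

Request:
jog_arm(
  moves=[
    {"xyz": [0, 0, 0.015], "twist": [0, 0, 0], "grip": 1},
    {"xyz": [0, 0, 0.015], "twist": [0, 0, 0], "grip": 1},
  ],
)

```text
clock: 23.12
position: [0.5361, -0.3033, 0.0021]
ee_rot: [3.13, 0.238, 0.003]
force: [-1.7, -1.1, 16.1]
width: 0.008
```

It bottomed out at 0.0021 (flat was predicted at about 0.0026), with force rising to 16 N. One small extra push, then I'll retreat straight up and away.

Request:
jog_arm(
  moves=[
    {"xyz": [0, 0, 0.012], "twist": [0, 0, 0], "grip": 1},
    {"xyz": [0, 0, 0.012], "twist": [0, 0, 0], "grip": 1},
  ],
)

```text
clock: 23.38
position: [0.5362, -0.3034, 0.0019]
ee_rot: [3.131, 0.238, 0.004]
force: [-3.4, 1.7, 22.4]
width: 0.004
```

Request:
jog_arm(
  moves=[
    {"xyz": [0, 0, -0.2], "twist": [0, 0, 0], "grip": 1},
    {"xyz": [0, 0, -1], "twist": [0, 0, 0], "grip": 1},
    {"xyz": [0, 0, -2], "twist": [0, 0, 0], "grip": 1},
    {"xyz": [0, 0, -3], "twist": [0, 0, 0], "grip": 1},
    {"xyz": [0, 0, -3.5], "twist": [0, 0, 0], "grip": 1},
  ],
)

```text
clock: 24.0
position: [0.5358, -0.3023, 0.2129]
ee_rot: [3.131, 0.239, 0.004]
force: [-0.1, 1.2, -0.5]
width: 0.009
```

```bash
python3 - <<'E'
from h import *
to([.53,-.3,.2])
for n,(a,b,c,d) in {"top":(245,135,330,205),"side":(240,185,335,275)}.items():
    im=arm.get_image(n); m=brass(im); k=np.zeros_like(m); k[b:d,a:c]=m[b:d,a:c]; print(n,[(u.round(1),x) for u,x in blobs(k,12)]); cv2.imwrite(f"pics/{n}9.png",im)
w=arm.get_image("wrist"); b=cv2.imread("pics/side9.png")
cv2.imwrite("pics/v11.png",np.hstack([cv2.resize(w,(440,330)),cv2.resize(b[185:275,240:335],(348,330),interpolation=cv2.INTER_CUBIC)]))
E
```

```text
[ 0.536 -0.302  0.213] w 0.01 F [-0.1  1.2 -0.5] j [-0.28  0.64  1.19  1.64 -0.62  1.28 -0.4 ]
move [-0.091 -0.052  0.215] twist z -8.96 tilt [ 0.002 -0.001]
top []
side [(array([304.5, 211.7]), np.int32(47)), (array([262.9, 214.5]), np.int32(33)), (array([314.1, 244. ]), np.int32(70)), (array([267.7, 244. ]), np.int32(23)), (array([269.1, 252.7]), np.int32(134))]
```

View pics/v11.png

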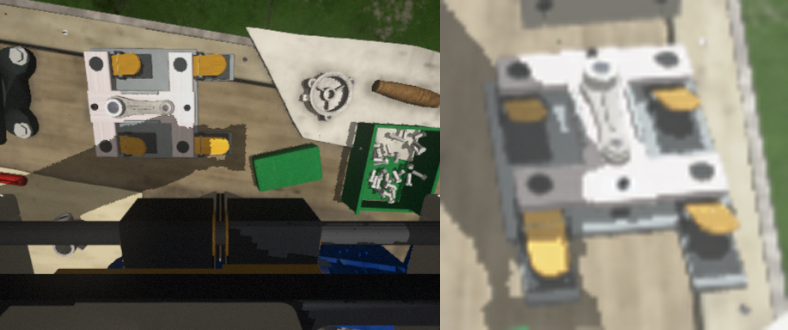

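The side view shows the right-near tab lying flat at (547,245). The other three tabs are still raised, with their centroids within 0.1 px of the start, and the plate hasn't shifted. The arm is clear, so I'm handing in.

```bash
python3 -c "
from h import *
print(arm.observe()['clock'],arm.sign_off())"
```

```text
the job is handed in; nothing more can be done
24.15 None
```

The rocking corner is the right one nearer the robot. I pressed its brass tab flat and handed the job in at 24 s.

- **Finding the corner:** I pressed left-near, left-far, right-far and then right-near. The first three stopped dead at TCP height about 0.0126, under 14 to 30 N. Right-near sank about 2.5 mm under 5 N.
- **Pressing the tab:** It went down under about 5 N and bottomed out hard at 0.002 (flat predicted at about 0.0026), with a final push of 22 N.
- **Last checks:** After I retreated upward, the final side view shows that tab flat and the other three still raised. Their side-view positions are within 0.1 px of the start, and the plate looks unmoved. The force reads about zero and the arm is clear.
- **What disagreed:**
  - The fingertips first touched the plate about 34 mm lower in reported TCP height than `tips_ahead` (11 mm) implied. I used that measured contact height for the rest of the job.
  - Because of that, the first press on left-near reached 30 N, more than I meant.
  - The last top-view check found no tabs, probably because the arm was in the way, so the final check rests on the side and wrist views.

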